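# Shift the feed drive into third

## Robot

A 6-joint arm with a two-finger parallel gripper is mounted at the origin on the work surface. World frame = base frame: x ahead of the robot, y to its left, z up, the work surface at z = 0. Lengths are in mm, angles in rad, forces in N, time in s.
With the tool pointing down it reaches from about 400 to 925 mm from the base axis. Payload 12.5 kg.
Tool frame: the origin (TCP) lies at the very end of the fingers, on their centre line; the grasp point (between the pads) lies 19 mm behind it; z points along the fingers, x is the direction in which the jaws open and shut, and the axes are right-handed (so a half turn about z gives the same grasp; the last joint's range is limited). The gripper opens to 95 mm and grips with 3 to 60 N. Pads are 20 mm wide; open, the fingers measure 119 mm over their backs; the gripper's body (75 mm by 180 mm) begins 59 mm behind the grasp point.
Start: joints at [-1.3, 0.491, 1.559, -0, 1.092, -0.106], TCP at [229.99, -581.164, 214.661] pointing down, gripper open.
Joint ranges: [-3.1, 3.1], [-0.84, 2.19], [0.05, 2.79], [-1.13, 4.28], [0.06, 2.93], [-2.69, 2.69]. Speed limits (rad/s): [2.22, 2.22, 2.79, 3.14, 3.14, 3.14].

## Interface

Orientations are given as [roll, pitch, yaw] about the fixed x, y, z axes, in that order (R = Rz(yaw) Ry(pitch) Rx(roll)).
In Python, from cell import state, viewer, ticket, look_for, regions_of gives the robot as it stands.
- The arm moves only by the shell command python3 -m inch 'ROWS'. ROWS is JSON, a list of rows, each a list of 7 numbers: the turn, a rotation vector about the world's x, y, z in degrees, then the shift along the world's x, y, z in mm, then the opening, from -1 (shut) to 1 (fully open). In form: [[rx, ry, rz, tx, ty, tz, hand], ...]. A call has 1 to 10 rows; each row shifts and turns the commanded pose from where the row before left it; what a row does not reach is not made up. A row lasts 1/10 s, in which the tool goes at most 50 mm and 8.59 degrees, less where a joint would pass 70% of its speed; a pose out of reach is approached as far as the arm can. A call with a gripper value outside its range is refused whole. The fingers move at their own pace and stop on an object; the grip force is fixed at half the most. Time passes only in rows, so rows that do not move let the fingers close. It gives the time, the measured TCP pose, the force and the opening at its end, in the units of the state.
- state(): the state, without advancing time (a new reading comes with each control period).
- viewer.read_camera(name): name is "scene" or "top"; returns a dict with "color" (480x640x3 uint8, red, green, blue), "depth" (480x640 float32, mm along the optical axis (not along the pixel's ray), 0 where there is no reading), "fx", "fy", "cx", "cy" (pixels), "dist_coeffs" ([k1, k2, p1, p2, k3] as OpenCV has them; the pictures are not rectified), "position" and "orientation" of the camera in the world. Camera axes: x right, y down, z forward; pixel columns grow to the right and rows downward; lengths in mm; the calibration is good to about 2 mm. A picture is of the moment at which its call begins.
- ticket.job_done(): hands the job in, once; it reports no verdict.
Trained networks look in the newest picture that a camera, given by its name, has taken for a name from the list of things; names that differ only in an ending like _2 or _b are one class to them, and where a whole thing is asked for, a point or a joint stands for the part that bears it (a point fixed in the world has none). Each returns a list of dicts, best first, with "score" (0 to 1); they miss things now and then, are a little off and sometimes report something else, mostly with a low value. They report only what shows in the picture. A call takes as long as a camera call.
- look_for(name, camera): "box" ([left, top, right, bottom] as shares, 0 to 1, of the picture: columns of its width, rows of its height, round what is visible of it).
- regions_of(name, camera): "pixels" (480x640 bool, what is visible of it) and "box" ([left, top, right, bottom] as shares, 0 to 1, of the picture: columns of its width, rows of its height, round what is visible of it).
The state is a dict: "t": time; "joints": joint angles; "qvel": joint speeds; "tau": joint torques, N m; "eef_pos": TCP position; "tcp_rot": TCP orientation; "ft_force": force on the tool from outside, world axes, zero at the start; "moment": the same for the moment, N m; "opening": opening from 0.0 (shut) to 1.0 (fully open).
Only numpy, scipy, OpenCV 4.12 (cv2) and the standard library are available. Lean on these libraries where they do the work, as an engineer would, in place of code of your own. Each camera call takes 0.05 s, during which the arm holds its last target. There are 200 camera calls.

## Task

On the white feed drive, shift the black-knobbed gearstick into third by pushing it with the fingers: along its left-hand channel to the neutral crossbar of the H-shaped gate, across to the right-hand channel, then forward (away from the robot) until it is fully home in the slot with the green dot, and leave it there. Only push from outside: never take the knob or the stick between the fingers. Keep out of the red-dotted slot, and leave everything else standing where it is.

Things in the scene. Friction and masses are not known exactly. Their poses are not given: they have to be found in the camera images.
- feed_drive: White bench feed drive, fixed; housing x -115 to 115, y -200 to 90 mm, deck 100 mm above the bench; a straightener arm juts out to its left as far as y = 240 mm, up to 80 mm high. Origin on the bench straight below the centre of the H-gate; x points forward, away from the robot (turned by up to 0.35 rad), y to the left, z up.
- gate (a point): Centre of the steel gate plate's top, 112 (x) x 100 (y) mm, 116 mm above the bench; axes as feed_drive. Two channels along x at y = +21 and -21 mm (19 mm wide), joined by the neutral crossbar at x = 0 (26 mm wide), parted by two steel teeth. Slots: first forward left, second back left (white dots), third forward right (green dot), fourth back right (red dot).
- knob (a point): Centre of the gearstick's black knob, 40 mm diameter, 44 mm high, on a 14 mm steel stick; z along the stick, upward. It is 200 mm from the stick's pivot, which is 5 mm above the feed_drive origin: about 205 mm above the bench. In the feed_drive frame it is near x = 51 mm (forward slots), 0 (neutral), -51 mm (back slots) and y = 40 mm (left) or -40 mm (right).
- gearstick (a joint): Fore-and-aft tilt of the stick, rad: 0 neutral, +0.26 forward stop (fully home in first or third), -0.26 back stop. It starts anywhere in the left channel. Stays where it is left; about 2 N at the knob moves it, no spring.
- crosswise (a joint): Sideways tilt of the stick, rad: -0.2 left channel (its start), +0.2 right channel, with stops at both. Between the channels it can move only while gearstick lies within about 0.055 of 0. Stays where it is left; about 2 N at the knob moves it, no spring.
- third_slot (a point): Point at the gate plate's top where the stick's axis passes when it is fully home in the third slot: x = 27 mm, y = -21 mm, z = 116 mm in the feed_drive frame. The green dot lies 19 mm further forward.
- feed_roller: Bystander, leave alone: grooved steel feed roller, 48 mm diameter, 30 mm high, standing loose on the feed drive's deck to the right of the gate; origin at the centre of its underside.
- tape_roll: Bystander, leave alone: yellow roll of tape, 68 mm outside, 24 mm high, lying loose on the feed drive's deck to the right of the gate; origin at the centre of its underside.
- screwdriver: Bystander, leave alone: red-handled screwdriver lying on the bench, along its own x; origin under its middle.
- ferrule_jar: Bystander, leave alone: closed jar with a blue lid, 56 mm diameter, 75 mm high; origin at the centre of its underside.
- parts_tray: Bystander, leave alone: blue open tray, 110 x 160 mm, 45 mm high; origin at the centre of its underside.
- spacer: Bystander, leave alone: brass cylinder, 36 mm diameter, 45 mm high; origin at the centre of its underside.

How it is judged (in metres and radians):
On the way:
1. the stick crosses to the right along the neutral crossbar (value of joint crosswise above 0.05 rad and value of joint gearstick between -0.12 and 0.12 rad).
At the end, for the whole second after the job is handed in: the gearstick rests fully home in the third slot (fore-and-aft tilt above 0.235 rad of 0.26, sideways tilt above 0.15 rad) and every bystander is within 15 mm of where it stood (value of joint gearstick above 0.235 rad and value of joint crosswise above 0.15 rad and velocity of joint gearstick between -0.05 and 0.05 rad/s and velocity of joint crosswise between -0.05 and 0.05 rad/s and distance of each of feed_roller, tape_roll, screwdriver, ferrule_jar, parts_tray, spacer from where it was at the start of the episode below 0.015 m); the robot touches nothing.
It fails at once if the knob or stick is taken between the fingers (the grasp point comes onto the stick's axis) (x of the grasp point in the frame of knob between -0.01 and 0.01 m and y of the grasp point in the frame of knob between -0.01 and 0.01 m and z of the grasp point in the frame of knob between -0.1 and 0.036 m).
It fails at once if the stick goes into the fourth slot (red dot) (value of joint crosswise above 0.1 rad and value of joint gearstick below -0.15 rad).
It fails at once if a bystander is moved or lifted by more than 15 mm (distance of any of feed_roller, tape_roll, screwdriver, ferrule_jar, parts_tray, spacer from where it was at the start of the episode above 0.015 m).
It also fails if it takes over 56 s, if anything falls off the work surface, if the arm or the gripper's body presses on something with over 40 N, if the wrist force passes 120 N, or if a joint passes its speed limit or range.

## Working session

There is one attempt and no reset: what is moved stays moved. The work goes in short steps, Python scripts to look and compute and a shell command to move; the robot and the scene stay as the last step left them, time stands still between calls to the robot, and variables do not carry over. Pictures are saved under pics/ and viewed, on a budget of 10 in all, crops included, one or two more only if the job needs it, and the job is handed in when it is done.

```bash
ls; mkdir -p pics; cat > h.py <<'E'
import numpy as np,cv2
from scipy.spatial.transform import Rotation as R
from cell import state,viewer,ticket,look_for,regions_of
def cam(n):
    return viewer.read_camera(n)
def pose(c):
    o=np.array(c['orientation'],float)
    M=o if o.shape==(3,3) else (R.from_euler('xyz',o).as_matrix() if o.size==3 else R.from_quat(o).as_matrix())
    return M,np.array(c['position'],float)
def KD(c): return np.array([[c['fx'],0,c['cx']],[0,c['fy'],c['cy']],[0,0,1.]]),np.array(c['dist_coeffs'],float)
def cloud(c,mask=None):
    K,D=KD(c);M,p=pose(c)
    m=c['depth']>0
    if mask is not None:m=m&mask
    v,u=np.nonzero(m);d=c['depth'][v,u]
    n=cv2.undistortPoints(np.stack([u,v],1).astype(np.float64)[:,None],K,D)[:,0]
    return np.c_[n*d[:,None],d]@M.T+p,np.stack([u,v],1)
def proj(c,P):
    K,D=KD(c);M,p=pose(c)
    return cv2.projectPoints(((np.atleast_2d(P)-p)@M)[:,None],np.zeros(3),np.zeros(3),K,D)[0][:,0]
def save(c,f): cv2.imwrite('pics/'+f,c['color'][:,:,::-1])
E
python3 - <<'E'
from h import *
for n in('scene','top'):
    c=cam(n);save(c,n+'0.png');print(n,c['position'],c['orientation'],c['fx'],c['cx'],c['dist_coeffs'])
    for t in ('knob','gate','feed_drive','feed_roller','tape_roll','screwdriver','ferrule_jar','parts_tray','spacer'):
        r=regions_of(t,n)
        if r:
            P,_=cloud(c,r[0]['pixels']);
            if len(P):print(t,round(r[0]['score'],2),len(P),np.median(P,0).round(),np.percentile(P,2,0).round(),np.percentile(P,98,0).round(), (np.array(r[0]['box'])*[640,480,640,480]).round())
print(state())
E
```

```text
pics
scene [1038.10635369 -566.53513301  934.66261844] [-2.41416275 -0.01294996  0.76756047] 475.9548764760161 319.9604237195264 [-0.09539442  0.          0.          0.          0.        ]
knob 0.96 386 [558. 123. 202.] [539. 112. 105.] [570. 143. 224.] [364. 183. 382. 229.]
gate 0.73 11253 [590.  34.  99.] [ 465. -105.   22.] [690. 296. 197.] [275. 176. 428. 328.]
feed_drive 0.95 11060 [590.  35.  99.] [ 465. -105.   24.] [690. 297. 196.] [278. 179. 427. 326.]
feed_roller 0.9 425 [625. -53. 128.] [601. -71. 105.] [644. -26. 132.] [335. 262. 351. 281.]
tape_roll 0.8 552 [535. -46. 119.] [503. -75. 100.] [566. -12. 126.] [299. 237. 333. 264.]
screwdriver 0.56 251 [390. 313.  21.] [357. 250.  -3.] [410. 381.  27.] [341. 174. 386. 194.]
ferrule_jar 0.59 511 [594. 422.  49.] [565. 412.   2.] [614. 460.  76.] [432. 173. 456. 199.]
parts_tray 0.66 4359 [ 408. -510.    5.] [ 365. -586.   -1.] [ 476. -431.   46.] [ 74. 324. 170. 416.]
spacer 0.91 430 [ 643. -501.   43.] [ 621. -517.    3.] [ 653. -485.   47.] [176. 425. 195. 450.]
top [ 303.78513384  -40.68150091 1686.17900638] [-2.9905914
[... 949 characters left out ...]
53.] [456. 217. 472. 231.]
{'t': 1.0, 'joints': array([-1.29963551e+00,  4.90882043e-01,  1.55885755e+00, -3.47047170e-05,
        1.09165976e+00, -1.05594471e-01]), 'qvel': array([-1.27699806e-03,  7.37427915e-04,  1.81597279e-03,  1.48423388e-05,
        1.23936912e-04,  3.15803932e-04]), 'tau': array([ 1.97000874e-03, -6.12479639e+01, -2.58425421e+01,  6.93664583e-02,
        4.45244845e-02, -3.31563513e-05]), 'eef_pos': array([ 229.97028951, -581.20470743,  214.68674937]), 'tcp_rot': array([ 3.14154165e+00, -1.88984041e-04, -1.19402504e+00]), 'ft_force': array([ 0.00800512, -0.17851498, -0.79070299]), 'moment': array([-0.01411832,  0.01550897,  0.02060706]), 'opening': 0.997990511984144}
```

```bash
cat >> h.py <<'E'
def world(o,yaw,P):
    P=np.atleast_2d(P);c,s=np.cos(yaw),np.sin(yaw)
    return np.c_[o[0]+c*P[:,0]-s*P[:,1],o[1]+s*P[:,0]+c*P[:,1],P[:,2]]
def ray(c,uv,z):
    K,D=KD(c);M,p=pose(c)
    n=cv2.undistortPoints(np.array(uv,float).reshape(-1,1,2),K,D)[:,0]
    d=np.c_[n,np.ones(len(n))]@M.T
    return p+d*((z-p[2])/d[:,2])[:,None]
E
python3 - <<'E'
from h import *
ims=[]
for n in('scene','top'):
    c=cam(n);P,uv=cloud(c)
    s=(abs(P[:,2]-100)<8)&(P[:,0]>400)&(P[:,0]<760)&(P[:,1]>-200)&(P[:,1]<200)
    m=np.zeros((480,640),np.uint8);m[uv[s,1],uv[s,0]]=255
    k,lab,st,_=cv2.connectedComponentsWithStats(m);b=1+np.argmax(st[1:,4])
    mm=lab==b
    cnt=max(cv2.findContours(mm.astype(np.uint8),cv2.RETR_EXTERNAL,cv2.CHAIN_APPROX_NONE)[0],key=cv2.contourArea)
    W=ray(c,cnt,100.)[:,:2].astype(np.float32)
    (cx,cy),(w,h),a=cv2.minAreaRect(W);print(n,cx,cy,w,h,a,cv2.boxPoints(((cx,cy),(w,h),a)).round().tolist())
    s=(abs(P[:,2]-116)<6)&(P[:,0]>480)&(P[:,0]<660)&(P[:,1]>0)&(P[:,1]<200)
    print('plate',P[s].mean(0),s.sum())
    yaw=np.radians(a if w<h else a-90)
    ctr=np.array([cx,cy]);o=ctr-np.array([[np.cos(yaw),-np.sin(yaw)],[np.sin(yaw),np.cos(yaw)]])@[0,-55]
    print('o',o,'yaw',yaw)
    im=c['color'][:,:,::-1].copy()
    r=regions_of('knob',n)[0]['pixels'];Pk,_=cloud(c,r);Pk=Pk[Pk[:,2]>185];print('knob',Pk.mean(0),Pk.min(0),Pk.max(0),len(Pk))
    if n=='scene':cr=im[160:340,240:480];
    else:cr=im[180:300,180:350]
    f=600/cr.shape[1];cv2.imwrite(f'pics/c_{n}.png',cv2.resize(cr,None,fx=f,fy=f,interpolation=cv2.INTER_CUBIC))
E
```

```text
scene 573.1217651367188 39.25157165527344 231.2393798828125 292.45172119140625 3.1829144954681396 [[450.0, 179.0], [466.0, -113.0], [697.0, -100.0], [680.0, 192.0]]
plate [569.31973045  94.36918806 114.91395985] 1102
o [570.06795783  94.16672677] yaw 0.05555233775537317
knob [556.97483373 128.43822565 210.1963    ] [533.87925649 113.87721177 185.52073585] [572.38123609 152.18418845 226.75126302] 293
top 568.2255859375 43.708580017089844 229.6082000732422 288.7435302734375 3.1176183223724365 [[446.0, 182.0], [461.0, -107.0], [691.0, -94.0], [675.0, 194.0]]
plate [566.12950092  95.47021097 116.37446994] 744
o [565.23436374  98.62717969] yaw 0.05441270454590101
knob [548.70840897 135.0241022  218.02735019] [531.31899714 115.91130511 185.79504375] [568.47577468 157.10752795 229.8930502 ] 175
```

View pics/c_scene.png

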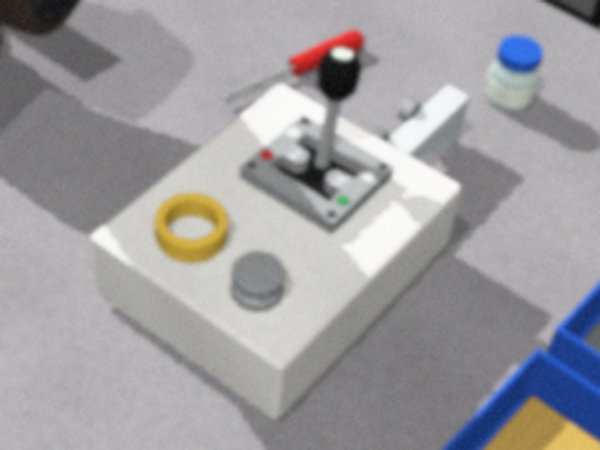

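View pics/c_top.png

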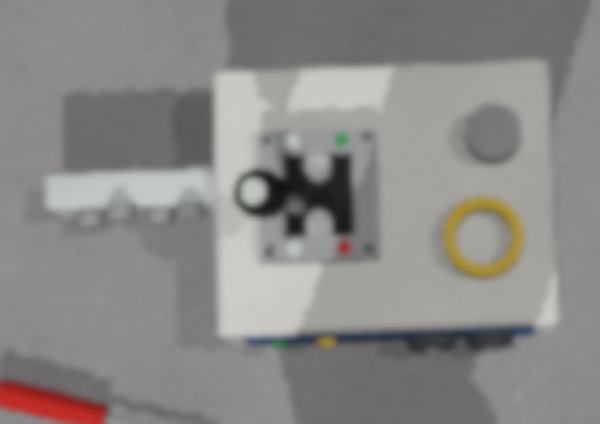

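The scene crop shows the stick in the left channel close to neutral: cap at (342,54), green dot (343,200), red dot (266,155). The top crop agrees, with the cap at (258,192). My plan is to shut the fingers and use them as a poker, coming in from behind.

```bash
python3 - <<'E'
from h import *
t=cam('top');s=cam('scene')
for z in(221,224):print(ray(t,[[253.1,234.4]],z),ray(s,[[376.8,181.6]],z))
E
python3 -m inch '[[0,0,-3.7,40,0,0,-1],[0,0,-3.7,40,0,0,-1],[0,0,-3.7,40,0,0,-1],[0,0,-3.7,40,0,0,-1],[0,0,-3.6,40,0,0,-1],[0,0,0,0,40,0,-1],[0,0,0,0,40,0,-1],[0,0,0,0,40,0,-1],[0,0,0,0,40,0,-1],[0,0,0,0,40,0,-1]]'
```

```text
[[548.89136721 135.8656133  221.        ]] [[551.1055597 140.9016201 221.       ]]
[[548.38950451 135.50412755 224.        ]] [[553.15274887 137.92779156 224.        ]]
t: 2.3
eef_pos: [429.8, -379.6, 214.7]
tcp_rot: [-3.141, -0.0, -1.515]
ft_force: [0.9, -0.6, 0.4]
opening: 0.212
```

```bash
python3 -m inch '[[0,0,0,0,40,0,-1],[0,0,0,0,40,0,-1],[0,0,0,0,40,0,-1],[0,0,0,0,40,0,-1],[0,0,0,0,40,0,-1],[0,0,0,0,40,0,-1],[0,0,0,0,40,0,-1],[0,0,0,0,40,0,-1],[0,0,0,0,40,0,-1],[0,0,0,0,40,0,-1]]'
```

```text
t: 3.3
eef_pos: [429.8, 20.4, 214.9]
tcp_rot: [-3.141, -0.0, -1.515]
ft_force: [0.4, 0.5, -0.4]
opening: 0.005
```

```bash
python3 -m inch '[[0,0,0,10,40,0,-1],[0,0,0,20,40,0,-1],[0,0,0,20,36,-10,-1],[0,0,0,5,0,-13,-1],[0,0,0,5,0,-13,-1],[0,0,0,5,0,0,-1],[0,0,0,5,0,0,-1],[0,0,0,5,0,0,-1],[0,0,0,5,0,0,-1],[0,0,0,5,0,0,-1]]'
```

```text
t: 4.3
eef_pos: [515.6, 134.5, 179.1]
tcp_rot: [-3.141, -0.0, -1.516]
ft_force: [-0.1, -0.0, 0.4]
opening: 0.003
```

```bash
python3 -m inch '[[0,0,0,2,0,0,-1],[0,0,0,2,0,0,-1]]'; python3 -m inch '[[0,0,0,2,0,0,-1],[0,0,0,2,0,0,-1]]';python3 -m inch '[[0,0,0,2,0,0,-1],[0,0,0,2,0,0,-1]]'
```

```text
t: 4.5
eef_pos: [519.1, 134.7, 178.7]
tcp_rot: [-3.142, -0.0, -1.515]
ft_force: [-0.2, 0.8, -0.4]
opening: 0.005
t: 4.7
eef_pos: [522.9, 134.9, 178.7]
tcp_rot: [3.141, -0.0, -1.515]
ft_force: [-2.2, -0.2, 1.4]
opening: 0.003
t: 4.9
eef_pos: [526.9, 134.9, 178.7]
tcp_rot: [3.141, -0.0, -1.515]
ft_force: [-2.6, 0.9, 2.2]
opening: 0.007
```

```bash
python3 -m inch '[[0,0,0,2,0,0,-1],[0,0,0,2,0,0,-1],[0,0,0,2,0,0,-1],[0,0,0,1,0,0,-1],[0,0,0,0,0,0,-1]]'
python3 - <<'E'
from h import *
a=[]
for n,b in(('scene',(160,300,280,460)),('top',(190,290,200,330))):
    c=cam(n);cr=c['color'][b[0]:b[1],b[2]:b[3],::-1];f=390/cr.shape[1];a.append(cv2.resize(cr,(390,300),interpolation=cv2.INTER_CUBIC))
cv2.imwrite('pics/n1.png',np.hstack(a))
E
```

```text
t: 5.4
eef_pos: [534.1, 134.8, 178.6]
tcp_rot: [3.142, -0.0, -1.515]
ft_force: [-2.0, 1.4, 1.1]
opening: 0.003
```

View pics/n1.png

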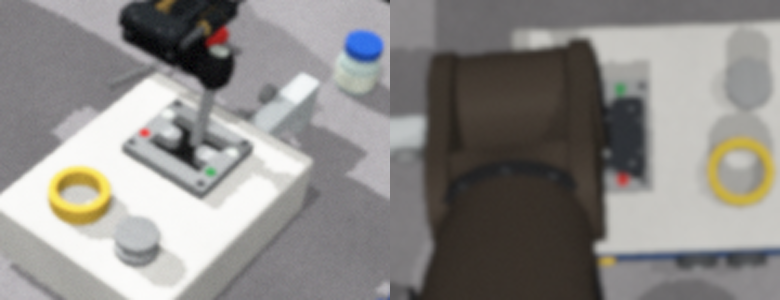

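```bash
python3 - <<'E'
from h import *
c=cam('scene')
f=lambda x,y:(280+x*180/390,160+y*140/300)
g,r=ray(c,[f(210,172),f(145,133)],116);print('dots',g,r,'mid',(g+r)/2)
col=c['color'].astype(int);R_,G,B=col[...,0],col[...,1],col[...,2]
for nm,m in(('g',(G-R_>40)&(G-B>20)),('r',(R_-G>60))):
    m[:190]=0;m[260:]=0;m[:,:335]=0;m[:,390:]=0
    v,u=np.nonzero(m);print(nm,len(u),u.mean(),v.mean(),ray(c,[[u.mean(),v.mean()]],116))
for v in(200,205,210,215,220,225):print(v,col[v,362:386].sum(1)//3)
for o in((570,94.2),(567.6,96.4)):
  for gs in(-.05,0,.05):
    P=[world(o,.055,[[L*np.sin(gs),L*np.sin(.2)*np.cos(gs),5+L*np.cos(.2)*np.cos(gs)]])[0] for L in(113,130,150,170,222)]
    print(o,gs,proj(c,P).round(1).tolist())
E
```

```text
dots [614.7919855  80.3725057 116.       ] [524.28295898  75.65386944 116.        ] mid [569.53747224  78.01318757 116.        ]
g 14 376.7857142857143 239.64285714285714 [[613.28542283  81.69684096 116.        ]]
r 15 346.1333333333333 221.46666666666667 [[521.53901447  75.83718075 116.        ]]
200 [203 193 181 171 171 171 175 181 179 174 156 117  70  43  29  22  25  23
  29  52  69  97 120 141]
205 [206 200 195 185 180 178 173 176 181 177 162 140 123 119 119 120 132 157
 170 169 165 160 156 157]
210 [153 155 162 168 172 179 186 193 193 173 147 121 122 119 124 136 153 169
 163 157 146 145 146 149]
215 [112 110 119 129 142 152 161 161 151 131 125 117 121 125 150 178 203 208
 214 206 196 184 176 173]
220 [144  96  58  54  67  88 112 125 134 131 126 121 124 137 163 182 189 193
 195 194 194 197 203 213]
225 [ 97  64  40  33  44  76 112 128 131 127 115  94  79  80  93 104 108 111
 114 121 129 133 150 167]
(570, 94.2) -0.05 [[369.9, 221.8], [371.1, 216.0], [372.5, 209.1], [373.9, 202.0], [377.8, 182.9]]
(570, 94.2) 0 [[371.7, 222.8], [373.2, 217.2], [375.0, 210.4], [376.8, 203.5], [381.7, 184.9]]
(570, 94.2) 0.05 [[373.6, 223.9], [375.4, 218.5], [377.5, 211.9], [379.7, 205.3], [385.6, 187.1]]
(567.6, 96.4) -0.05 [[369.7, 220.8], [370.9, 215.0], [372.3, 208.1], [373.7, 201.1], [377.6, 182.0]]
(567.6, 96.4) 0 [[371.6, 221.9], [373.0, 216.2], [374.8, 209.5], [376.6, 202.6], [381.5, 184.0]]
(567.6, 96.4) 0.05 [[373.4, 223.0], [375.2, 217.5], [377.3, 211.0], [379.5, 204.3], [385.4, 186.2]]
```

Fingers are behind the knob. Stick axis is at about (371.8,220) to (375.5,205) in the full picture, matching the projection for tilt 0, so it is in neutral. Next I go round to its left side.

```bash
python3 -m inch '[[0,0,0,-20,0,0,-1],[0,0,0,-15,0,0,-1],[0,0,0,0,30,0,-1],[0,0,0,0,30,0,-1],[0,0,0,23,5,0,-1],[0,0,0,20,0,0,-1],[0,0,0,1,-7,0,-1],[0,0,0,0,-7,0,-1],[0,0,0,0,-7,0,-1],[0,0,0,0,0,0,-1]]'
```

```text
t: 6.55
eef_pos: [542.5, 177.7, 178.8]
tcp_rot: [3.141, -0.0, -1.516]
ft_force: [-0.0, -0.8, 0.3]
opening: 0.007
```

```bash
python3 -m inch '[[0,0,0,0,-4,0,-1],[0,0,0,0.3,-4,0,-1],[0,0,0,0.3,-4,0,-1]]';python3 -m inch '[[0,0,0,0.2,-4,0,-1],[0,0,0,0.2,-4,0,-1],[0,0,0,0.2,-4,0,-1]]'
```

```text
t: 6.85
eef_pos: [543.5, 166.6, 178.8]
tcp_rot: [-3.141, -0.0, -1.515]
ft_force: [0.3, 0.8, 0.2]
opening: 0.003
t: 7.15
eef_pos: [544.2, 154.7, 178.8]
tcp_rot: [-3.141, 0.0, -1.515]
ft_force: [-0.9, 2.6, 3.1]
opening: 0.003
```

I misadded x: the finger is at 544 instead of 562 and is touching the knob off-centre. I'll back off, correct x and check the stick's tilt.

```bash
python3 -m inch '[[0,0,0,0,15,0,-1],[0,0,0,0,15,0,-1],[0,0,0,9,5,0,-1],[0,0,0,9,0,0,-1],[0,0,0,0,0,0,-1]]'
cat > fit.py <<'E'
from h import *
def shot(f):
    c=cam('scene');o=(567.6,97.5)
    im=cv2.resize(c['color'][140:260,310:430,::-1],None,fx=5,fy=5,interpolation=cv2.INTER_CUBIC)
    for gs,k in((-.05,(255,0,0)),(0,(0,255,255)),(.05,(0,0,255))):
      for cw in(-.2,.2):
        Q=lambda L:world(o,.055,[[L*np.sin(gs),-L*np.sin(cw)*np.cos(gs),5+L*np.cos(cw)*np.cos(gs)]])[0]
        p=((proj(c,[Q(113),Q(222)])-[310,140])*5).astype(int);cv2.line(im,tuple(map(int,p[0])),tuple(map(int,p[1])),k,1)
    cv2.imwrite('pics/'+f,im)
E
python3 -c "from fit import *;shot('n2.png')"
```

```text
t: 7.65
eef_pos: [563.4, 190.1, 178.3]
tcp_rot: [-3.141, -0.0, -1.515]
ft_force: [0.2, 0.2, -0.2]
opening: 0.004
```

View pics/n2.png

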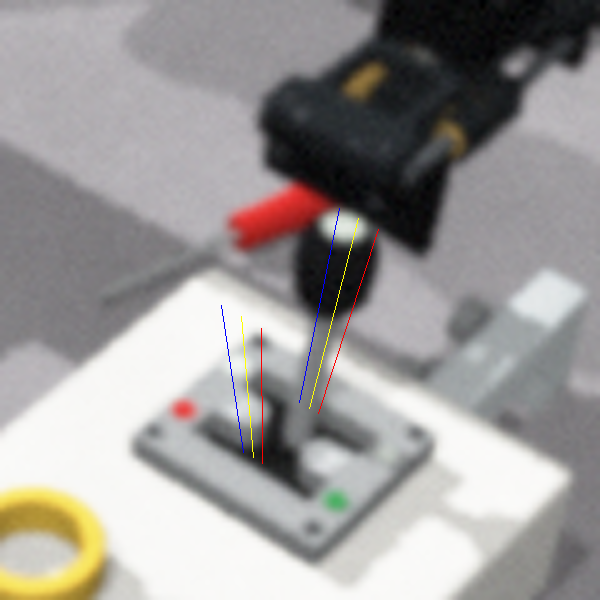

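Cap (345,228) lies on the neutral line about 9 mm right of the channel stop: tilt about 0 fore-aft, sideways about -0.155. It is inside the crossbar, so I can push right with x corrected.

```bash
python3 -m inch '[[0,0,0,0,-10,0,-1],[0,0,0,0,-10,0,-1],[0,0,0,0.3,-5,0,-1],[0,0,0,0.3,-5,0,-1],[0,0,0,0.3,-5,0,-1],[0,0,0,0.3,-5,0,-1],[0,0,0,0.3,-5,0,-1]]';python3 -m inch '[[0,0,0,0.3,-5,0,-1],[0,0,0,0.3,-5,0,-1],[0,0,0,0.3,-5,0,-1],[0,0,0,0.3,-5,0,-1]]';python3 -m inch '[[0,0,0,0.3,-4,0,-1],[0,0,0,0.3,-4,0,-1],[0,0,0,0.3,-4,0,-1]]'
```

```text
t: 8.4
eef_pos: [563.8, 144.6, 178.9]
tcp_rot: [-3.141, 0.0, -1.515]
ft_force: [-0.1, 2.2, 2.1]
opening: 0.0
t: 8.8
eef_pos: [564.9, 124.4, 178.6]
tcp_rot: [3.142, -0.0, -1.515]
ft_force: [-0.6, 1.4, 2.2]
opening: 0.006
t: 9.1
eef_pos: [565.7, 112.5, 178.6]
tcp_rot: [3.141, -0.0, -1.515]
ft_force: [0.0, 1.1, 1.4]
opening: 0.004
```

```bash
python3 -m inch '[[0,0,0,0.2,-4,0,-1],[0,0,0,0.2,-4,0,-1],[0,0,0,0.2,-4,0,-1]]';python3 -m inch '[[0,0,0,0.1,-2,0,-1],[0,0,0,0.1,-2,0,-1]]';python3 -m inch '[[0,0,0,0.1,-2,0,-1],[0,0,0,0.1,-2,0,-1]]';python3 -c "from fit import *;shot('n3.png')"
```

```text
t: 9.4
eef_pos: [566.3, 100.5, 178.5]
tcp_rot: [3.141, -0.0, -1.515]
ft_force: [0.2, 1.4, 0.1]
opening: 0.004
t: 9.6
eef_pos: [566.5, 96.6, 178.5]
tcp_rot: [3.141, -0.0, -1.515]
ft_force: [0.7, 0.5, -1.0]
opening: 0.006
t: 9.8
eef_pos: [566.7, 92.8, 178.6]
tcp_rot: [3.141, -0.0, -1.515]
ft_force: [-0.1, 1.0, -1.4]
opening: 0.003
```

View pics/n3.png

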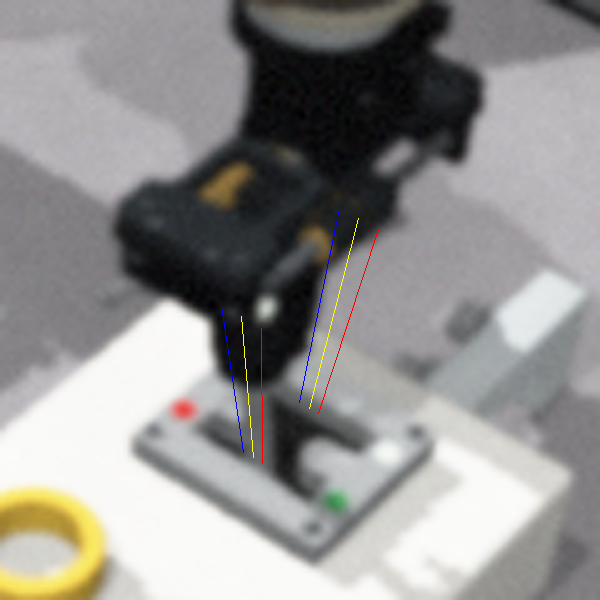

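The stick has crossed most of the way: cap (267,308), full-right cap expected about (241,316). I'll keep pushing right until it meets the stop.

```bash
python3 -m inch '[[0,0,0,0.1,-2,0,-1],[0,0,0,0.1,-2,0,-1]]';python3 -m inch '[[0,0,0,0.1,-2,0,-1],[0,0,0,0.1,-2,0,-1]]';python3 -m inch '[[0,0,0,0,-1.5,0,-1],[0,0,0,0,0,0,-1]]'
```

```text
t: 10.05
eef_pos: [567.0, 88.8, 178.6]
tcp_rot: [3.142, -0.0, -1.515]
ft_force: [-0.0, 1.3, -0.6]
opening: 0.0
t: 10.25
eef_pos: [567.1, 84.9, 178.5]
tcp_rot: [3.141, 0.0, -1.515]
ft_force: [-0.9, 4.9, -3.8]
opening: 0.007
t: 10.45
eef_pos: [567.0, 83.7, 178.4]
tcp_rot: [3.141, 0.001, -1.515]
ft_force: [0.0, 8.0, -4.0]
opening: 0.007
```

```bash
python3 -m inch '[[0,0,0,0,8,0,-1],[0,0,0,0,8,0,-1],[0,0,0,-20,2,0,-1],[0,0,0,-20,0,0,-1],[0,0,0,-12,0,0,-1],[0,0,0,0,-16,0,-1],[0,0,0,0,-16,0,-1],[0,0,0,0,-14,0,-1],[0,0,0,0,0,0,-1]]'; python3 -c "from fit import *;shot('n4.png')"
```

```text
t: 11.35
eef_pos: [515.5, 54.2, 178.8]
tcp_rot: [-3.141, -0.0, -1.517]
ft_force: [-0.3, 0.2, -0.4]
opening: 0.004
```

View pics/n4.png

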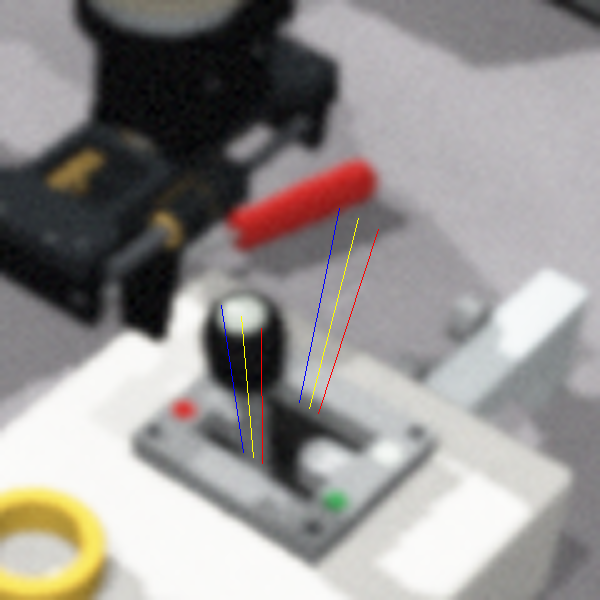

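Cap at (241,315) is exactly on the neutral/right prediction, with the fingers free behind it near (155,300). Now I push forward.

```bash
python3 -m inch '[[0,0,0,8,0.4,0,-1],[0,0,0,8,0.4,0,-1],[0,0,0,6,0.4,0,-1],[0,0,0,6,0.4,0,-1],[0,0,0,6,0.4,0,-1]]';python3 -m inch '[[0,0,0,5,0.3,0,-1],[0,0,0,5,0.3,0,-1],[0,0,0,5,0.3,0,-1],[0,0,0,5,0.3,0,-1]]';python3 -m inch '[[0,0,0,4,0.2,0,-1],[0,0,0,4,0.2,0,-1],[0,0,0,4,0.2,0,-1]]'
```

```text
t: 11.9
eef_pos: [549.5, 57.6, 178.5]
tcp_rot: [3.141, -0.0, -1.515]
ft_force: [-2.2, 0.1, 1.1]
opening: 0.003
t: 12.3
eef_pos: [569.4, 58.6, 178.5]
tcp_rot: [3.141, -0.0, -1.515]
ft_force: [-1.2, -0.1, -1.3]
opening: 0.007
t: 12.6
eef_pos: [581.4, 59.1, 178.5]
tcp_rot: [3.141, -0.0, -1.515]
ft_force: [-1.6, -0.2, -1.8]
opening: 0.005
```

```bash
python3 -m inch '[[0,0,0,3,0.2,0,-1],[0,0,0,3,0.2,0,-1]]';python3 -m inch '[[0,0,0,2,0.1,0,-1],[0,0,0,2,0.1,0,-1]]'
```

```text
t: 12.8
eef_pos: [587.4, 59.5, 178.6]
tcp_rot: [3.141, -0.0, -1.515]
ft_force: [-0.4, 0.2, -1.4]
opening: 0.002
t: 13.0
eef_pos: [591.3, 59.7, 178.7]
tcp_rot: [3.141, -0.0, -1.515]
ft_force: [-1.6, 0.1, -1.8]
opening: 0.004
```

```bash
python3 -m inch '[[0,0,0,2,0.1,0,-1],[0,0,0,1,0.1,0,-1]]';python3 -m inch '[[0,0,0,2,0.1,0,-1]]';python3 -m inch '[[0,0,0,1.5,0.1,0,-1],[0,0,0,0,0,0,-1]]'
```

```text
t: 13.2
eef_pos: [593.8, 59.9, 178.4]
tcp_rot: [3.14, -0.0, -1.515]
ft_force: [-4.5, 0.1, -2.9]
opening: 0.004
t: 13.3
eef_pos: [595.6, 60.1, 178.3]
tcp_rot: [3.14, 0.0, -1.515]
ft_force: [-5.5, 0.1, -3.6]
opening: 0.003
t: 13.5
eef_pos: [596.9, 60.2, 178.1]
tcp_rot: [3.139, 0.0, -1.515]
ft_force: [-6.7, -0.2, -2.6]
opening: 0.002
```

```bash
python3 -m inch '[[0,0,0,2,0.1,0,-1],[0,0,0,0,0,0,-1]]';python3 -m inch '[[0,0,0,2,0.1,0,-1],[0,0,0,0,0,0,-1]]';python3 -m inch '[[0,0,0,-10,0,0,-1],[0,0,0,-20,0,0,-1],[0,0,0,-25,0,0,-1],[0,0,0,-20,0,5,-1],[0,0,0,0,0,10,-1],[0,0,0,0,0,0,-1]]'; python3 - <<'E'
from fit import *
c=cam('scene');o=(567.6,97.5)
im=cv2.resize(c['color'][140:260,310:430,::-1],None,fx=5,fy=5,interpolation=cv2.INTER_CUBIC)
for gs,k in((.2,(255,0,0)),(.235,(0,255,255)),(.26,(0,0,255))):
    Q=lambda L:world(o,.055,[[L*np.sin(gs),-L*np.sin(.2)*np.cos(gs),5+L*np.cos(.2)*np.cos(gs)]])[0]
    p=((proj(c,[Q(113),Q(222)])-[310,140])*5).astype(int);cv2.line(im,tuple(map(int,p[0])),tuple(map(int,p[1])),k,1)
cv2.imwrite('pics/n5.png',im)
for n in('scene','top'):
    c=cam(n)
    for t in('feed_roller','tape_roll','screwdriver','ferrule_jar','parts_tray','spacer'):
        r=regions_of(t,n)
        if r:P,_=cloud(c,r[0]['pixels']);print(n,t,round(r[0]['score'],2),len(P),np.median(P,0).round())
E
```

```text
t: 13.7
eef_pos: [598.5, 60.3, 177.9]
tcp_rot: [3.138, 0.0, -1.515]
ft_force: [-7.7, 0.4, -3.5]
opening: 0.004
t: 13.9
eef_pos: [600.1, 60.4, 177.7]
tcp_rot: [3.137, 0.0, -1.515]
ft_force: [-8.7, 0.9, -3.9]
opening: 0.004
t: 14.5
eef_pos: [528.2, 60.3, 195.7]
tcp_rot: [-3.137, -0.0, -1.515]
ft_force: [-0.7, 0.2, 0.8]
opening: 0.003
scene feed_roller 0.69 479 [624. -53. 128.]
scene tape_roll 0.96 521 [535. -42. 120.]
scene screwdriver 0.65 275 [395. 329.  20.]
scene ferrule_jar 0.79 505 [594. 422.  47.]
scene parts_tray 0.69 10790 [602.  30.  98.]
scene spacer 0.92 446 [ 642. -501.   43.]
top feed_roller 0.48 231 [619. -49. 130.]
top tape_roll 0.62 169 [516. -51. 123.]
top screwdriver 0.64 316 [391. 335.  23.]
top ferrule_jar 0.85 321 [582. 431.  73.]
top parts_tray 0.75 2049 [ 420. -515.    6.]
```

View pics/n5.png

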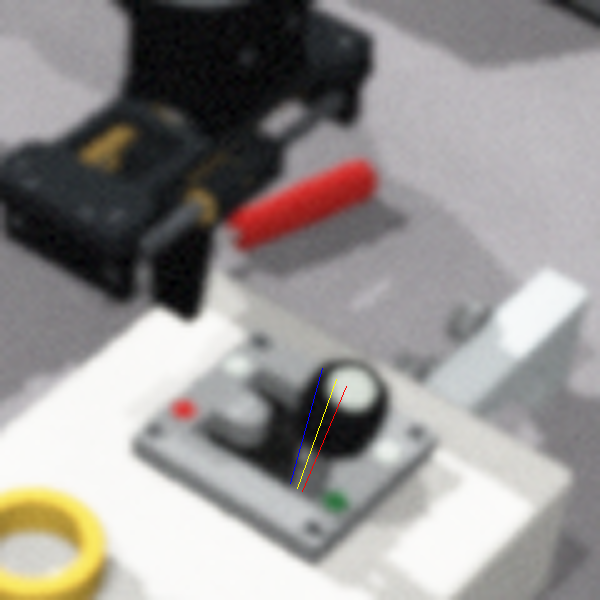

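The cap (356,387) is at or just past the full-home prediction (346,386). The stick stands by the green dot and the fingers are clear, so I'm handing in.

```bash
python3 -c "from h import *;print(ticket.job_done())"
```

```text
the job is handed in; nothing more can be done
None
```

The gearstick is in third and the job is handed in, at about 14.7 s on the robot's clock. No verdict came back.

I used the shut fingers as a poker. I pushed the stick forward to neutral, across the crossbar to the right-hand stop, then forward in the right channel to the front stop. I then backed off.

**Last checks:**
- **Stick position:** In the final picture the knob's cap is at (356,387), against (346,386) predicted for fully home. That puts the stick at the forward stop beside the green dot. The 10-pixel gap suggests a sideways tilt of about 0.18 rad, above the 0.15 needed.
- **Stops felt:** The push force rose to about 8 N at the right stop and 9 N at the front stop. The fingers were clear afterwards, with wrist force near zero.
- **Bystanders:** The feed roller, tape roll and jar measured within about 4 mm of the start in the scene camera, and the spacer within 1 mm. The tray was unchanged in the top camera.

**Checks that disagreed, and one slip:**
- **Screwdriver:** Its measured centre shifted 13–17 mm between readings. The handle sits at the same pixels in the last two close-ups, but I have no close-up at that scale from the start. I put the shift down to a different part of it being visible.
- **Misdetections:** The scene camera mistook the feed drive for the parts tray. The top camera gave unreliable tape-roll readings, and it missed the spacer in the last check.
- **Slip on the way:** On the first sideways push I misadded x by about 20 mm and nudged the knob off-centre by about 9 mm. It stayed on the crossbar, and I backed off and corrected before pushing on.

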